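Set the oxygen humidifier valve half open

TASK

Two small oxygen shut-off valves are mounted on the treatment table. Set the one that feeds the humidifier jar half open, its lever at 45 degrees to the pipe, and let go; leave the other valve, whose outlet ends in a brass cap, as it stands.

Things in the scene. Friction and masses are not known exactly. Their poses are not given: they have to be found in the camera images.
- humidifier_lever (a joint): Lever of the valve to set. Its pipe feeds a clear round jar with white lid (69 mm across, 90 mm tall, 115 mm from the stem). Rad: 0 = shut, lever square across the pipe, pointing left as seen from the stem towards the jar; grows clockwise seen from above; 0.785 half open; 1.571 open, lever towards the jar. Stops at both ends. Starts at 0 to 0.35; even friction 0.12 N m, stays where left.
- humidifier_grip (a point): On that lever's vertical stem axis, mid-height of its bar, 129 mm above the table; turns with it: z up, +y along the bar to its free end. Black bar 12 mm wide, 22 mm high, from 20 mm behind the axis to 75 mm ahead. Under it only a 10 mm stem, down to 100 mm above the table; the rest of the bolted-down stand is lower (brass body 36 mm across). It can be pinched over the stem.
- capped_lever (a joint): Lever of the other valve, to be left as it stands (starts at 0 to 0.35). Same size, height, friction and meaning of values, with the cap in place of the jar: its pipe ends 90 mm from the stem in a plain brass cap 31 mm across.
- capped_tip (a point): Point on the other valve's lever, 70 mm from its stem axis towards the free end, mid-height of the bar, 129 mm above the table; z up, +y along the bar to its free end.

How it is judged:
At the end, for the whole second after the job is handed in: The lever of the valve that feeds the humidifier jar stands still at 45 degrees to the pipe, give or take 10 degrees (0.611 to 0.96 rad), and the tip of the capped valve's lever is within 20 mm of where it started (value of joint humidifier_lever between 0.611 and 0.96 rad and velocity of joint humidifier_lever between -0.05 and 0.05 rad/s and distance of capped_tip from where it was at the start of the episode below 0.02 m); the robot touches nothing.
It fails at once if the capped valve's lever is turned (its tip moved by more than 20 mm) (distance of capped_tip from where it was at the start of the episode above 0.02 m).
It also fails if it takes over 29 s, if anything falls off the work surface, if the arm or the gripper's body presses on something with over 40 N, if the wrist force passes 120 N, or if a joint passes its speed limit or range.

ROBOT

A 6-joint arm with a two-finger parallel gripper is mounted at the origin on the work surface. World frame = base frame: x ahead of the robot, y to its left, z up, the work surface at z = 0. Lengths are in m, angles in rad, forces in N, time in s.
With the tool pointing down it reaches from about 0.35 to 0.975 m from the base axis. Payload 7.1 kg.
Tool frame: the origin (TCP) lies midway between the tips of the shut fingers; the grasp point (between the pads) lies 19 mm behind it; z points along the fingers, y is the line along which they close (so a half turn about z gives the same grasp; the last joint's range is limited). The gripper opens to 88 mm and grips with 3 to 60 N. Pads are 20 mm wide; open, the fingers measure 115 mm over their backs; the gripper's body (75 mm by 178 mm) begins 61 mm behind the grasp point.
Start: joints at [-1.141, 0.423, 1.63, -0, 1.089, -0.019], TCP at [0.271, -0.563, 0.223] pointing down, gripper open.
Joint ranges: [-3, 3], [-0.9, 2.11], [0.09, 2.58], [-1.31, 4.45], [0.11, 2.69], [-2.54, 2.54]. Speed limits (rad/s): [2.39, 2.39, 3.01, 3.14, 3.14, 3.14].

INTERFACE

Orientations are given as a unit quaternion [w, x, y, z].
In Python, from station import move_pose, movel, movej, command_gripper, wait, inverse_kinematics, read_camera, camera_info, MotionError, job_done, get_time, get_joint_pos, get_qvel, get_effort, get_tcp_pos, get_ee_rot, get_ft_force, get_ft_torque, get_grip_width, get_finger_force gives the robot as it stands. Calls block until the motion is done:
- move_pose(position, orientation): joint-space move of the TCP to a pose.
- movel(position, frame=None, v=0.15, until_force=None): straight line of the TCP; frame=None keeps the orientation; v is the mean speed in m/s. With until_force (N) it stops when the force on the tool has changed by that much, and returns True; else False.
- movej(angles): joint-space move.
- command_gripper(opening): opening from 0.0 (shut) to 1.0 (fully open); the grip force is fixed at half the most; returns when the fingers have stopped.
- wait(seconds).
- inverse_kinematics(position, orientation): joint angles nearest the present ones, or None.
- read_camera(name): name is "side" or "top"; returns the picture (384x512x3 uint8, red, green, blue); there is no depth.
- camera_info(name): a dict with "intrinsics" (3x3 intrinsics, pixels), "T" (4x4, takes a point from camera to world coordinates). Camera axes: x right, y up, looking along -z (the intrinsics and any distortion apply to the point x, -y, -z); pixel columns grow to the right and rows downward; lengths in m; the calibration is good to about 2 mm. A picture is of the moment at which its call begins. camera_info takes no time and is no camera call.
A pose or a line that the arm cannot do raises MotionError and nothing moves.
- job_done(): hands the job in; it is judged then, once.
Readings, each from a call of its own:
- get_time(): time.
- get_joint_pos(): joint angles.
- get_qvel(): joint speeds.
- get_effort(): joint torques, N m.
- get_tcp_pos(): TCP position.
- get_ee_rot(): TCP orientation.
- get_ft_force(): force on the tool from outside, world axes, zero at the start.
- get_ft_torque(): the same for the moment, N m.
- get_grip_width(): opening from 0.0 (shut) to 1.0 (fully open).
- get_finger_force(): force on a finger pad.
Only numpy, scipy, OpenCV 4.12 (cv2) and the standard library are available. Lean on these libraries where they do the work, as an engineer would, in place of code of your own. Each camera call takes 0.05 s, during which the arm holds its last target. There are 200 camera calls.

## Working session

There is one attempt and no reset: what is moved stays moved. The work goes in short steps, each a Python script; the robot and the scene stay as the last script left them, time stands still between calls to the robot, and variables do not carry over. Pictures are saved under pics/ and viewed, at most 10 in all, crops included, and the job is handed in when it is done.

```bash
mkdir -p pics; python3 - <<'E'
from station import *
import cv2,numpy as np
for n in("top","side"):
    cv2.imwrite(f"pics/{n}0.png",cv2.resize(read_camera(n)[:,:,::-1],(800,600),interpolation=cv2.INTER_CUBIC))
    i=camera_info(n);print(n,{k:(np.round(v,3).tolist() if k!='x' else v) for k,v in i.items()})
E
```

```text
top {'intrinsics': [[466.785, 0.0, 256.493], [0.0, 466.785, 195.932], [0.0, 0.0, 1.0]], 'T': [[0.013, 0.99, -0.139, 0.384], [-1.0, 0.016, 0.021, 0.045], [0.023, 0.139, 0.99, 1.35], [0.0, 0.0, 0.0, 1.0]]}
side {'intrinsics': [[397.07, 0.0, 254.758], [0.0, 397.07, 188.655], [0.0, 0.0, 1.0]], 'T': [[-0.802, 0.46, -0.381, 0.224], [-0.597, -0.61, 0.521, 0.497], [0.007, 0.645, 0.764, 0.822], [0.0, 0.0, 0.0, 1.0]]}
```

View pics/top0.png

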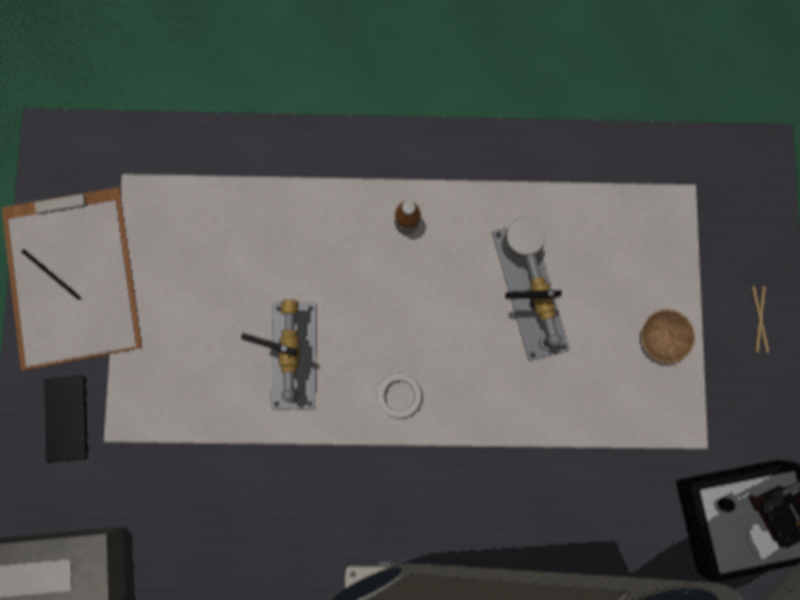

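View pics/side0.png

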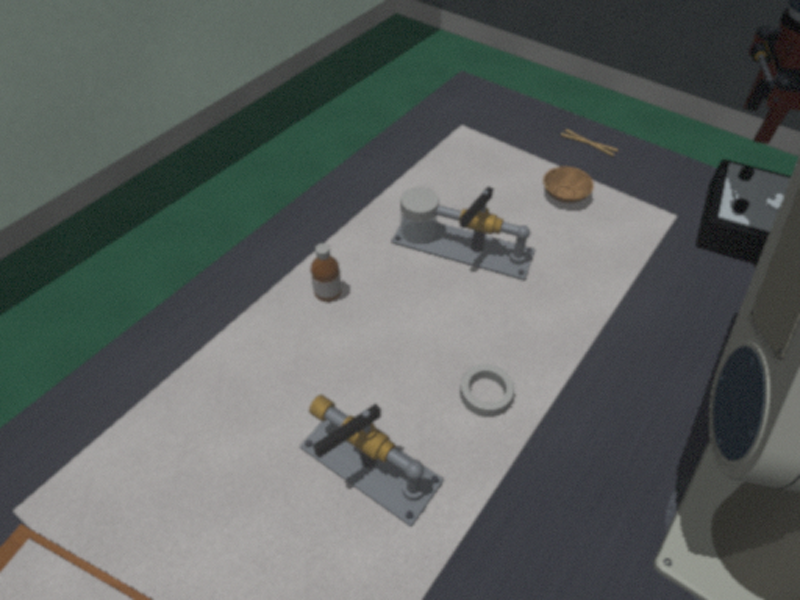

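The top view (800x600 scale) shows the jar valve: white lid at (525,236), its black lever running from (506,295) to (560,294). The capped valve is at (288,350), with its lever pointing to (243,337). In the side view the jar valve's lever is near (478,206).

```bash
cat > h.py <<'E'
from station import *
import cv2,numpy as np
def ray(n,uv,z):
    i=camera_info(n);K=np.array(i["intrinsics"]);T=np.array(i["T"])
    p=np.linalg.solve(K,[uv[0],uv[1],1]);d=T[:3,:3]@[p[0],-p[1],-p[2]];o=T[:3,3]
    return o+d*(z-o[2])/d[2]
def bar(n,x0,x1,y0,y1,thr=45):
    g=read_camera(n).max(axis=2)[y0:y1,x0:x1]
    m=(g<thr).astype(np.uint8)
    k,l,s,c=cv2.connectedComponentsWithStats(m)
    j=1+np.argmax(s[1:,4]);pts=np.argwhere(l==j)[:,::-1]+[x0,y0]
    return pts.astype(np.float32),s[j]
def ends(n,pts,z):
    P=np.array([ray(n,p,z)[:2] for p in pts]);c=P.mean(0)
    u=np.linalg.svd(P-c)[2][0];t=(P-c)@u
    return c,u,t.min(),t.max()
E
python3 - <<'E'
from h import *
for n,b,lid in(("top",(318,366,180,197),(325,372,130,168)),("side",(285,325,115,150),(250,285,118,136))):
    for thr in(40,50,60):
        pts,s=bar(n,*b,thr=thr);c,u,a,e=ends(n,pts,.14 if n=="top" else .129)
        print(n,thr,s,c.round(4),u.round(3),round(a,4),round(e,4),(c+u*a).round(4),(c+u*e).round(4))
im=read_camera("top");sub=im[125:175,310:370].max(axis=2)
cv2.imwrite("pics/c.png",np.vstack([cv2.resize(im[120:240,300:380][:,:,::-1],(400,600),interpolation=cv2.INTER_CUBIC)]))
print(ray("top",(525*.64,236*.64),.095))
E
```

```text
top 40 [  6   7  28  10 100] [ 0.577  -0.1962] [-0.016 -1.   ] -0.0379 0.0335 [ 0.5776 -0.1583] [ 0.5765 -0.2297]
top 50 [  6   6  35  11 142] [ 0.5766 -0.2   ] [ 0.011 -1.   ] -0.0417 0.0485 [ 0.5762 -0.1583] [ 0.5772 -0.2484]
top 60 [  6   6  35  11 183] [ 0.5763 -0.2033] [ 0.012 -1.   ] -0.0451 0.0451 [ 0.5757 -0.1582] [ 0.5768 -0.2485]
side 40 [18 20  1  1  1] [ 0.5785 -0.1967] [1. 0.] 0.0 0.0 [ 0.5785 -0.1967] [ 0.5785 -0.1967]
side 50 [11 10 17 19 82] [ 0.5794 -0.1994] [-0.045  0.999] -0.045 0.039 [ 0.5814 -0.2443] [ 0.5776 -0.1605]
side 60 [ 10   6  19  24 123] [ 0.5799 -0.202 ] [-0.054  0.999] -0.0582 0.0448 [ 0.5831 -0.2601] [ 0.5775 -0.1573]
[ 0.68997781 -0.19993658  0.095     ]
```

View pics/c.png

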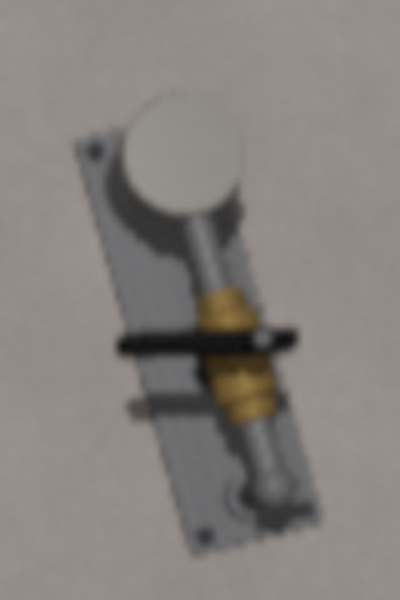

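The crop shows the lid centre at (183,153), the stem bolt at (264,338), and the lever pointing left. I'll check the geometry, plan the motions and do the pinch.

```bash
python3 - <<'E'
from h import *
from scipy.spatial.transform import Rotation as R
px=lambda x,y:(300+x/5,120+y/5)
print("bolt",ray("top",px(264,338),.142),"lid",ray("top",px(183,153),.095))
a,b=ray("top",px(78,145),.006),ray("top",px(192,552),.006);d=(a-b)[:2]
print("plate deg",np.degrees(np.arctan2(d[1],d[0])))
w=lambda r:np.roll(r.as_quat(),1)
q0=np.array(get_ee_rot());print(get_time(),q0.round(3),R.from_quat(np.roll(q0,-1)).as_matrix()[:2,1].round(3))
def q(phi): # tool down, y at phi deg
    p=np.radians(phi);y=np.array([np.cos(p),np.sin(p),0]);z=np.array([0,0,-1.]);return w(R.from_matrix(np.c_[np.cross(y,z),y,z]))
for phi in(0,180,-29,151):
    s=inverse_kinematics([.577,-.232,.11],q(phi));print(phi,None if s is None else np.round(s,3))
E
```

```text
bolt [ 0.5807182  -0.23410394  0.142     ] lid [ 0.69125371 -0.2016166   0.095     ]
plate deg 15.131105242266136
0.45 [-0.     0.975  0.223 -0.   ] [ 0.434 -0.901]
0 [-0.401  0.56   1.706 -0.     0.876 -0.401]
180 None
-29 [-0.401  0.56   1.706 -0.     0.876  0.105]
151 None
```

```bash
python3 - <<'E'
from h import *
from scipy.spatial.transform import Rotation as R
def q(phi):
    p=np.radians(phi);y=np.array([np.cos(p),np.sin(p),0]);z=np.array([0,0,-1.]);return np.roll(R.from_matrix(np.c_[np.cross(y,z),y,z]).as_quat(),1)
def yaw():
    y=R.from_quat(np.roll(get_ee_rot(),-1)).as_matrix()[:,1];return np.degrees(np.arctan2(y[1],y[0]))
X,Y=.578,-.233
move_pose([X,Y,.20],q(0))
hit=movel([X,Y,.112],v=.08,until_force=8)
print("t",get_time(),hit,np.round(get_tcp_pos(),4),np.round(get_ft_force(),1))
if not hit:
    command_gripper(0.0)
    print("w",get_grip_width()*88,np.round(get_ft_force(),1),get_finger_force())
    J=np.array(get_joint_pos())
    for k in range(1,5):
        j=J.copy();j[5]+=np.radians(29.5+yaw()*0)*k/4;movej(j)
        print(round(yaw(),1),np.round(get_ft_force(),1),np.round(get_ft_torque(),2))
    print("t",get_time(),get_grip_width()*88)
E
```

```text
t 3.35 False [ 0.5784 -0.2332  0.1126] [0.4 0.  0.6]
w 11.870556516621283 [13.5  0.8 -8.1] 29.9797385931015
-7.2 [ 1.2 -0.6 -1. ] [-0.14  0.1  -0.1 ]
-14.5 [ 2.1 -0.2 -1.7] [ 0.04 -0.03 -0.14]
-21.8 [ 3.1  0.4 -3.1] [-0.07 -0.03 -0.14]
-29.1 [ 3.4  0.3 -1.8] [-0.   -0.12 -0.08]
t 5.5 11.538510094018301
```

Gripped on 12 mm, with low forces throughout. Next I release, retreat and check with a picture.

```bash
python3 - <<'E'
from h import *
command_gripper(1.0)
p=np.array(get_tcp_pos());movel([p[0],p[1],.22])
movej([-1.141,.423,1.63,0,1.089,-.019])
wait(.5)
pts,s=bar("top",310,370,165,205,60);c,u,a,e=ends("top",pts,.14)
L=np.array([.69125,-.2016]);S=np.array([.579,-.233])
f=min((c+u*a,c+u*e),key=lambda z:-z[1])
ang=lambda v:np.degrees(np.arctan2(v[1],v[0]))
u=u*np.sign(u[1]);print(get_time(),s,ang(u),"q deg",ang(L-S)+90-ang(u),ang(f-S))
im=read_camera("top")[130:270,140:380]
cv2.imwrite("pics/end.png",cv2.resize(im[:,:,::-1],(800,467),interpolation=cv2.INTER_CUBIC))
E
```

```text
9.8083 [ 17   8  31  21 193] 57.68569444039951 q deg 47.94235138107785 60.30179866078669
```

View pics/end.png

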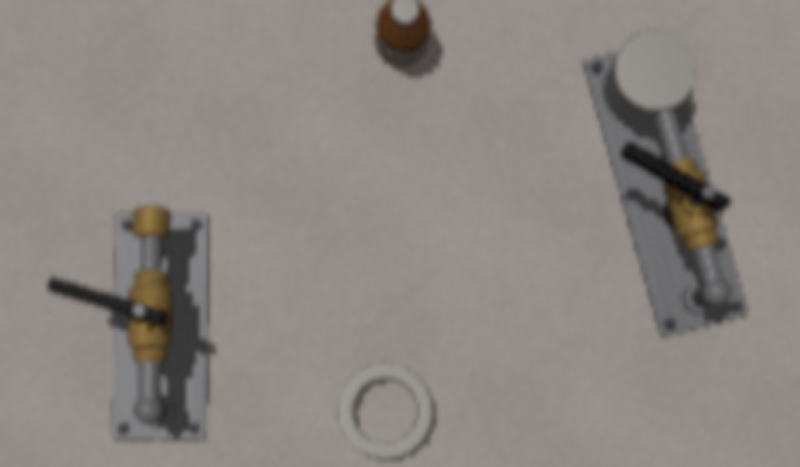

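The jar valve's lever now runs from (626,152) to (727,202), about 45–48° to the pipe. The capped valve, with its lever tip at (50,285), hasn't moved, and the arm is clear.

```bash
python3 -c "from station import *;print(job_done())"
```

```text
the job is handed in; nothing more can be done
None
```

The humidifier valve's lever is set half open, measuring about 45–48° to the pipe in the last picture and within the 10° allowance; the lever is released, the capped valve was left untouched, and the job is handed in.

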